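# Slide a coupon holder under a spring contact clip

## Robot

A 6-joint arm with a two-finger parallel gripper is mounted at the origin on a cart in front of the work surface, level with it; the furniture and walls round the work are solid. World frame = base frame: x ahead of the robot, y to its left, z up, the work surface at z = 0. Lengths are in m, angles in rad, forces in N, time in s.
With the tool pointing down it reaches from about 0.325 to 0.9 m from the base axis. Payload 6.1 kg.
Tool frame: the origin (TCP) lies at the very end of the fingers, on their centre line; the grasp point (between the pads) lies 19 mm behind it (env.pinch_z is the distance from the TCP to the grasp point, in m); z points along the fingers, y is the line along which they close (so a half turn about z gives the same grasp; the last joint's range is limited). The gripper opens to 87 mm and grips with 3 to 60 N. Pads are 19 mm wide; open, the fingers measure 117 mm over their backs; the gripper's body (75 mm by 190 mm) begins 51 mm behind the grasp point.
Start: joints at [-1.319, 0.22, 1.526, -0, 1.395, -0.126], TCP at [0.231, -0.581, 0.223] pointing down, gripper open.
Joint ranges: [-2.98, 2.98], [-0.91, 2.08], [0.09, 2.57], [-1.24, 4.39], [0.2, 2.65], [-2.68, 2.68]. Speed limits (rad/s): [2.57, 2.57, 3.01, 3.14, 3.14, 3.14].

## Interface

Orientations are given as a rotation vector (axis times angle).
In Python, from bench import monitor, eyes, job_done, env gives the robot as it stands. The module is installed in compiled form; this text tells all that it offers.
- The arm moves only by the tool drive_tool, never from a script. Its arguments are lists of equal length, an entry for each row: "gripper": the closure, from -1 (fully open) to 1 (shut); "slide": the shift along the world's x, y, z as a fraction of full scale, a list of three; "twist": the turn, a rotation vector about the world's x, y, z as a fraction of full scale, a list of three. A call has exactly 5 rows; each row shifts and turns the commanded pose from where the row before left it; what a row does not reach is not made up. Full scale, the value 1, is 0.4 m for a shift and 2 rad for a turn. A row lasts 1/10 s, in which the tool goes at most 50 mm and 8.59 degrees, less where a joint would pass 70% of its speed; a pose out of reach is approached as far as the arm can. A call with a number of a shift or a turn outside -1 to 1 is refused whole. A call with a gripper value outside its range is refused whole. The fingers move at their own pace and stop on an object; "force" is the grip in N (left out, the last holds). Time passes only in rows, so rows that do not move let the fingers close, or fill a call up. It gives the time, the measured TCP pose, the force and the opening at its end, in the units of the state.
- monitor.get_obs(): the state, without advancing time (a new reading comes with each control period).
- eyes.get_image(name): name is "scene" or "side" or "wrist"; returns a dict with "img" (384x512x3 uint8, blue, green, red), "camera_matrix" (3x3 intrinsics, pixels), "world_to_cam" (4x4, takes a point from world to camera coordinates). Camera axes: x right, y up, looking along -z (the intrinsics and any distortion apply to the point x, -y, -z); pixel columns grow to the right and rows downward; lengths in m; the calibration is good to about 2 mm. A picture is of the moment at which its call begins. There is no depth.
- job_done(): hands the job in, once; it reports no verdict.
The state is a dict: "time_s": time; "joint_pos": joint angles; "joint_velocities": joint speeds; "joint_torque": joint torques, N m; "tool_pos": TCP position; "eef_rot": TCP orientation; "contact_force": force on the tool from outside, world axes, zero at the start; "wrist_torque": the same for the moment, N m; "gripper_width": opening from 0.0 (shut) to 1.0 (fully open).
Only numpy, scipy, OpenCV 4.12 (cv2) and the standard library are available. Lean on these libraries where they do the work, as an engineer would, in place of code of your own. Each camera call takes 0.05 s, during which the arm holds its last target. There are 200 camera calls.

## Task

Load the flat coupon holder into the measuring fixture without picking it up: press the clip's long bar down with one fingertip to raise its nose and, keeping it pressed, push the holder along the channel with the other fingertip, under the raised nose and fully home against the end stop. Only then let the clip come down on the holder and leave it clamped there. Never lift or tip the holder, do not let the nose drag on it while it slides in, and leave the things standing round the fixture alone.

Things in the scene. Friction and masses are not known exactly. Their poses are not given: they have to be found in the camera images.
- fixture: Grey metal measuring fixture screwed to the bench, 140 x 95 mm. Origin on the bench below the home holder's centre; z up, +x the push direction, +y across to the press bar's side. Channel floor 12 mm above the bench, x -105 to +25 mm, open at -x, 42 mm wide between rails (5 mm thick, tops 19 mm above the bench). Hinge cheeks at x = -102 and +18 mm, y = 31 mm, 31 mm above the bench
- holder: The coupon holder: loose flat grey plastic slab with a copper strip on top, 50 long (x) x 39 wide (y) x 14 mm thick, about 80 g. Origin at the centre of its underside, z up. It starts flat in the channel, axes along the fixture's, 37 to 48 mm short of home, its front (+x end) before the clip's nose. Its top is 26 mm above the bench
- home (a point): Point on the channel floor where the holder's origin lies when home, its front against the end stop (a bar across the channel, face 25 mm beyond this point, top 24 mm above the bench) and its rear face 25 mm behind this point; axes as the fixture's
- clip (a joint): Angle (rad) of the spring clip, a steel rocker on a hinge pin along the fixture's x at y = 31 mm, 27 mm above the bench: bar on one side, nose on the other. 0 = at rest, grows as the bar is pressed down, solid stop at 0.36. The nose clears the holder from 0.22 on; released onto the home holder it reads about 0.20. The bar needs 1.5 N at first, 6 N at the stop
- bar_top (a point): Top of the press bar at mid-length: a round steel bar 10 mm in diameter, 114 mm long, parallel to the channel, fixture x from -99 to +15 mm, y = 58 mm (58 mm beside the channel's middle). Top 27 mm above the bench at rest, 21 mm at clip angle 0.22, 17.5 mm at 0.36. A fingertip can slide along it while pressing
- heat_sink: Bystander: small white finned heat sink, 36 x 44 x 20 mm, on the bench beside the fixture, on the side away from the bar; origin at the centre of its underside
- strip: Bystander: white screw terminal strip, 19 x 62 x 17 mm, on the bench beside the fixture, on the side away from the bar; origin at the centre of its underside
- capacitor: Bystander: upright brown can capacitor, 35 mm diameter, 58 mm tall, on the bench beside the fixture, on the bar's side near the end stop, 105 mm or more from the channel's middle; origin at the centre of its underside
- tape: Bystander: grey roll of tape, alone to the right of the fixture, lying flat, 62 mm diameter, 18 mm high; origin at the centre of its underside
- nose (a point): Centre of the clip's nose, a round steel bar 8 mm in diameter over the channel's middle, fixture x from -7 to +7 mm. At rest its underside is 8 mm above the channel floor, so that it blocks the 14 mm holder; at the stop 18 mm. The arm that carries it comes from the hinge and stays below 45 mm above the bench
Not all that is in view belongs to the job. Leave any yellow look-alike of the holder alone.

How it is judged:
By the outcome, as a careful person would: the job done as asked, in the order asked, and still so for the second after the job is handed in, with the robot touching nothing.
It also fails if it takes over 43 s, if anything falls off the work surface, if the arm or the gripper's body presses on something with over 40 N, if the wrist force passes 120 N, or if a joint passes its speed limit or range.

## Working session

There is one attempt and no reset: what is moved stays moved. The work goes in short steps, Python scripts to look and compute and a tool call to move; the robot and the scene stay as the last step left them, time stands still between calls to the robot, and variables do not carry over. Pictures are saved under pics/ and viewed, on a budget of 10 in all, crops included, one or two more only if the job needs it, and the job is handed in when it is done.

Besides the shell and the picture viewer there is one more tool, called after "Request:" as name(argument=value, ...), one argument or row to a line, values as JSON. drive_tool: Moves the arm, as the interface text tells. Shift numbers are shares of 0.4 m and turn numbers shares of 2 rad, none past 1 either way. Its arguments: {"type":"object","properties":{"gripper":{"type":"array","items":{"type":"number"}},"slide":{"type":"array","items":{"type":"array","items":{"type":"number","minimum":-1,"maximum":1}}},"twist":{"type":"array","items":{"type":"array","items":{"type":"number","minimum":-1,"maximum":1}}},"force":{"type":"number"}},"required":["gripper","slide","twist"]}

```bash
mkdir -p pics; cat > h.py <<'E'
import numpy as np, cv2
from bench import monitor, eyes, job_done, env
def grab(n):
    d=eyes.get_image(n); np.savez('pics/%s.npz'%n,**d); return d
def load(n): return dict(np.load('pics/%s.npz'%n))
def ray(d,u,v):
    K=d["camera_matrix"];T=d["world_to_cam"];R=T[:3,:3];t=T[:3,3]
    q=np.linalg.inv(K)@[u,v,1]; c=np.array([q[0],-q[1],-q[2]])
    return -R.T@t, R.T@c
def onz(d,u,v,z):
    o,r=ray(d,u,v); return o+r*(z-o[2])/r[2]
def proj(d,p):
    T=d["world_to_cam"]; c=T[:3,:3]@p+T[:3,3]; q=d["camera_matrix"]@[c[0],-c[1],-c[2]]; return q[:2]/q[2]
E
python3 - <<'E'
from h import *
o=monitor.get_obs(); print({k:np.round(v,3).tolist() for k,v in o.items()}, env.pinch_z)
for n in("scene","side"):
    d=grab(n); cv2.imwrite(f'pics/{n}0.png',cv2.resize(d["img"],(800,600),interpolation=cv2.INTER_CUBIC)); print(n,ray(d,256,192))
E
```

```text
{'time_s': 0.0, 'joint_pos': [-1.319, 0.221, 1.528, -0.0, 1.395, -0.126], 'joint_velocities': [0.001, -0.0, -0.0, 0.0, -0.0, -0.001], 'joint_torque': [-0.001, -49.461, -38.738, 0.07, 0.057, -0.0], 'tool_pos': [0.23, -0.58, 0.221], 'eef_rot': [-3.084, -0.59, 0.0], 'contact_force': [0.234, -0.414, 0.289], 'wrist_torque': [0.009, 0.015, 0.029], 'gripper_width': 1.006} 0.0187
scene (array([-0.13795845,  0.60262215,  0.63448728]), array([ 0.68078057, -0.43270836, -0.59106694]))
side (array([ 0.28622871, -0.48649948,  0.52115258]), array([ 0.25302541,  0.78380725, -0.56762089]))
```

View pics/scene0.png

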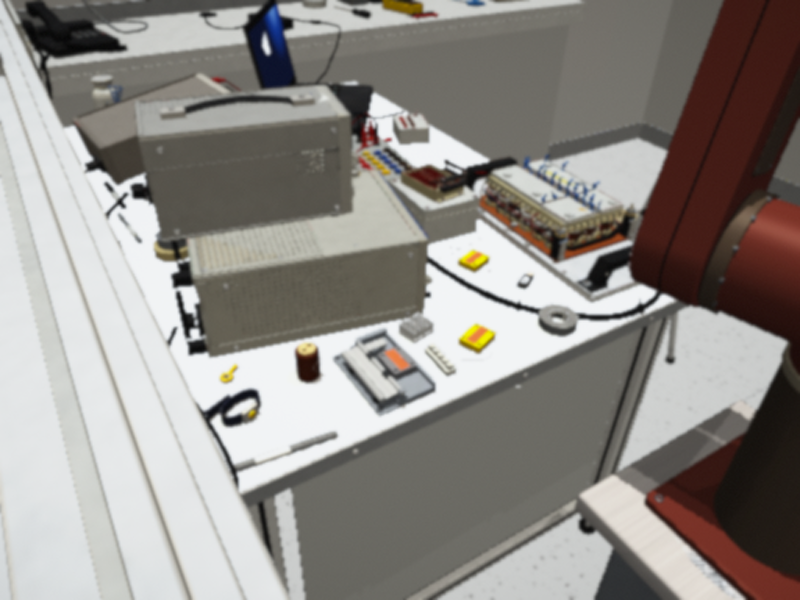

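View pics/side0.png

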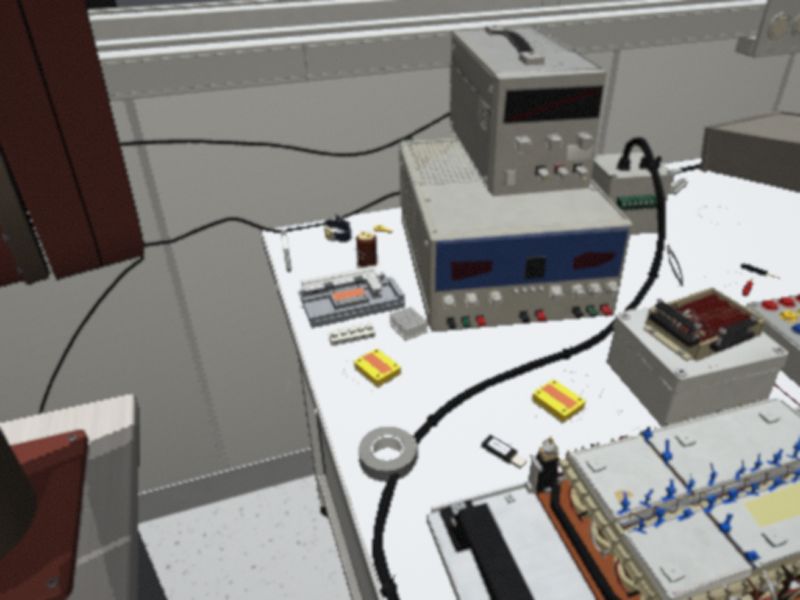

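Scene picture: the fixture is at about (385,370), the orange/copper-stripped grey holder in its channel at (400,360). The two yellow look-alikes at (478,337) and (473,260) lie outside it. Side picture: fixture at (352,295), capacitor at (366,248), heat sink at (408,322), terminal strip at (352,335). The grey slab in the channel is the holder; next is one enlarged crop.

```bash
python3 - <<'E'
from h import *
s,e=load("scene"),load("side")
a=s["img"][200:270,205:305]; b=e["img"][165:235,180:280]
im=np.vstack([cv2.resize(x,None,fx=4.2,fy=4.2,interpolation=cv2.INTER_CUBIC) for x in(a,b)])
im=np.hstack([im]); cv2.imwrite('pics/crop1.png',im); print(im.shape)
for n,d,r in(("scene",s,(200,270,205,305)),("side",e,(165,235,180,280))):
    h=cv2.cvtColor(d["img"],cv2.COLOR_BGR2HSV); m=cv2.inRange(h,(2,120,120),(16,255,255)); k=np.zeros_like(m);k[r[0]:r[1],r[2]:r[3]]=m[r[0]:r[1],r[2]:r[3]]
    cs,_=cv2.findContours(k,0,2)
    for c in cs:
        if cv2.contourArea(c)>20: 
            q=cv2.minAreaRect(c); print(n,q); print([onz(d,*p,.026).round(4).tolist() for p in [q[0],*cv2.boxPoints(q)]])
E
```

```text
(588, 420, 3)
scene ((253.75001525878906, 229.25001525878906), (15.55634880065918, 4.949747085571289), 45.0)
[[0.4439, 0.2361, 0.026], [0.4632, 0.2437, 0.026], [0.4697, 0.2305, 0.026], [0.4249, 0.2286, 0.026], [0.4191, 0.2414, 0.026]]
side ((240.20004272460938, 231.40000915527344), (15.600000381469727, 5.199999809265137), 36.869895935058594)
[[0.4356, 0.0813, 0.026], [0.4236, 0.094, 0.026], [0.4329, 0.1041, 0.026], [0.4474, 0.0689, 0.026], [0.4382, 0.0595, 0.026]]
side ((222.58045959472656, 187.8756103515625), (2.9334073066711426, 17.251232147216797), 77.90524291992188)
[[0.442, 0.2388, 0.026], [0.4232, 0.2442, 0.026], [0.4626, 0.2451, 0.026], [0.4608, 0.2334, 0.026], [0.4218, 0.2326, 0.026]]
```

View pics/crop1.png

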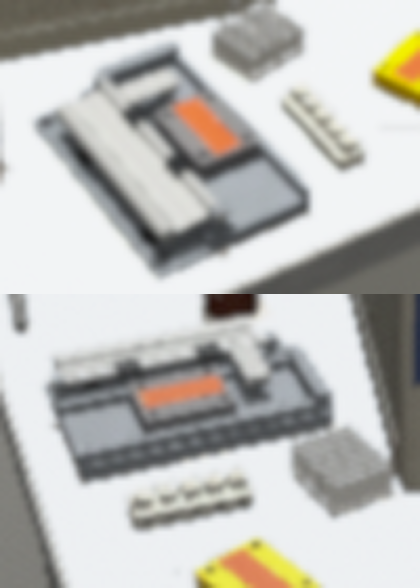

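The crop shows a grey slab with an orange strip lying in the channel, with strip centre (254,229) in scene and (223,188) in side. Both rays give (0.443, 0.237), so this is the holder. The yellow blocks are the look-alikes. The bar is on the +y world side and the end stop is at the far (+x) end.

```bash
python3 - <<'E'
from h import *
s,e=load("scene"),load("side")
for p in((40,125),(160,270),(308,210)): print("sc",p,onz(s,205+p[0]/4.2,200+p[1]/4.2,.006).round(3))
for p in((80,186),(50,85),(332,128)): print("sd",p,onz(e,180+p[0]/4.2,165+p[1]/4.2,.006).round(3))
print("instr",onz(e,437/1.5625,325/1.5625,0).round(3),onz(s,205/1.5625,352/1.5625,0).round(3),onz(s,428/1.5625,310/1.5625,0).round(3))
print("cap",onz(e,366/1.5625,262/1.5625,0).round(3))
d=grab("wrist");o=monitor.get_obs();print(ray(d,256,192),o["tool_pos"],d["camera_matrix"])
E
```

```text
sc (40, 125) [0.507 0.304 0.006]
sc (160, 270) [0.379 0.301 0.006]
sc (308, 210) [0.377 0.213 0.006]
sd (80, 186) [0.379 0.206 0.006]
sd (50, 85) [0.383 0.304 0.006]
sd (332, 128) [0.518 0.209 0.006]
instr [0.547 0.157 0.   ] [0.626 0.464 0.   ] [0.546 0.112 0.   ]
cap [0.502 0.356 0.   ]
(array([ 0.29203614, -0.55550608,  0.38291288]), array([-0.22398406, -0.12226273, -0.96748162])) [ 0.23040885 -0.5804609   0.22167704] [[286.67041541   0.         246.70827158]
 [  0.         286.67041541 189.32397362]
 [  0.           0.           1.        ]]
```

Request:
drive_tool(
  gripper=[0, 0, 0, 0, 0],
  slide=[
    [0.05, 0.11, 0],
    [0.05, 0.11, 0],
    [0.05, 0.11, 0],
    [0.05, 0.11, 0],
    [0.05, 0.11, 0],
  ],
  twist=[
    [0, 0, -0.037],
    [0, 0, -0.037],
    [0, 0, -0.037],
    [0, 0, -0.037],
    [0, 0, -0.037],
  ],
  force=20,
)

```text
time_s: 0.65
tool_pos: [0.3309, -0.359, 0.2222]
eef_rot: [-3.141, -0.007, -0.0]
contact_force: [0.6, -0.2, -0.2]
gripper_width: 0.632
```

Request:
drive_tool(
  gripper=[0, 0, 0, 0, 0],
  slide=[
    [0.05, 0.11, 0],
    [0.05, 0.11, 0],
    [0.05, 0.11, 0],
    [0.05, 0.11, 0],
    [0.05, 0.11, 0],
  ],
  twist=[
    [0, 0, 0],
    [0, 0, 0],
    [0, 0, 0],
    [0, 0, 0],
    [0, 0, 0],
  ],
)

```text
time_s: 1.15
tool_pos: [0.4309, -0.139, 0.2226]
eef_rot: [3.141, 0.012, 0.001]
contact_force: [1.7, -0.9, 0.2]
gripper_width: 0.502
```

Request:
drive_tool(
  gripper=[0, 0, 0, 0, 0],
  slide=[
    [0, 0.12, 0],
    [0, 0.12, 0],
    [0, 0.12, 0],
    [0, 0.12, 0],
    [-0.02, 0.12, 0],
  ],
  twist=[
    [0, 0, 0],
    [0, 0, 0],
    [0, 0, 0],
    [0, 0, 0],
    [0, 0, 0],
  ],
)

```text
time_s: 1.65
tool_pos: [0.4224, 0.101, 0.2226]
eef_rot: [-3.141, -0.012, -0.001]
contact_force: [1.3, -0.5, -0.5]
gripper_width: 0.5
```

Request:
drive_tool(
  gripper=[0, 0, 0, 0, 0],
  slide=[
    [-0.02, 0.12, 0],
    [-0.02, 0.12, 0],
    [0, 0, -0.1],
    [0, 0, 0],
    [0, 0, 0],
  ],
  twist=[
    [0, 0, 0],
    [0, 0, 0],
    [0, 0, 0],
    [0, 0, 0],
    [0, 0, 0],
  ],
)

```text
time_s: 2.15
tool_pos: [0.4057, 0.1947, 0.182]
eef_rot: [3.141, 0.013, -0.004]
contact_force: [0.1, 1.4, 0.0]
gripper_width: 0.502
```

```bash
python3 - <<'E'
from h import *
d=grab("wrist");o=monitor.get_obs();print(o["tool_pos"],o["eef_rot"],ray(d,256,192))
cv2.imwrite('pics/w1.png',cv2.resize(d["img"],(800,600),interpolation=cv2.INTER_CUBIC))
E
```

```text
[0.40684835 0.19453253 0.1832218 ] [ 3.14133420e+00  1.08180931e-02 -3.97069873e-05] (array([0.47235858, 0.19588728, 0.34320946]), array([-0.25571805, -0.03512588, -0.9667017 ]))
```

View pics/w1.png

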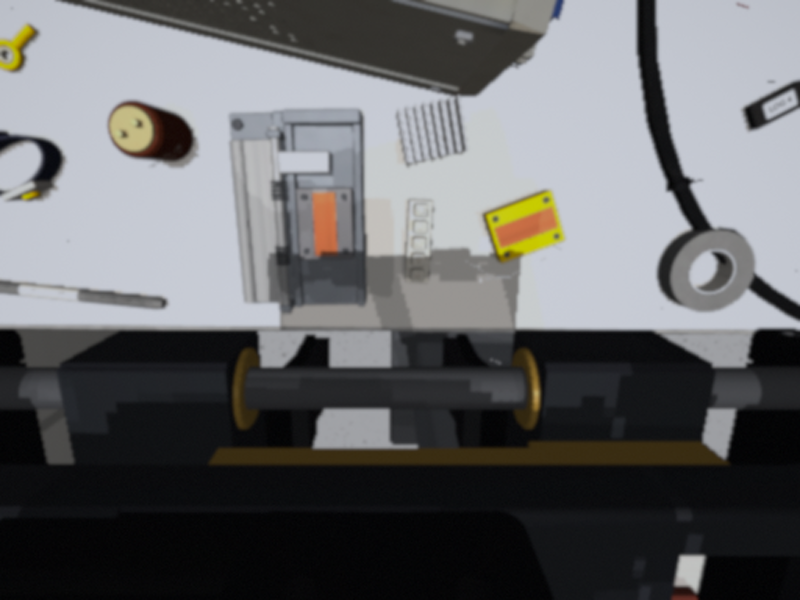

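The wrist view is clear. The holder covers about (297–353, 187–257), its strip is at (325,223), the nose arm is at (303,161), the bar runs along u≈255 from v 140 to 302, and the end stop is at v≈115.

```bash
python3 - <<'E'
from h import *
d=load("wrist"); k=1.5625
P={"hold FL":(300,188,.026),"hold FR":(352,188,.026),"hold RL":(300,257,.026),"hold RR":(353,256,.026),
"fix far-right top":(363,109,.012),"fix near-right":(365,303,.012),"fix near-left floor":(283,310,.012),"fix far-left base":(231,113,.005),
"bar far-left":(232,142,.022),"bar near-left":(245,302,.022),"bar near-right":(283,300,.022),"bar far-right":(270,140,.022),"stop rear face top R":(358,124,.024),"stop rear L":(288,124,.024),"nose tip R":(329,162,.028),"armL":(278,162,.035)}
for n,(u,v,z) in P.items(): print(n,onz(d,u/k,v/k,z).round(4))
h=cv2.cvtColor(d["img"],cv2.COLOR_BGR2HSV); m=cv2.inRange(h,(2,120,120),(16,255,255)); m[:,:185]=0;m[:,235:]=0;m[180:]=0
c=max(cv2.findContours(m,0,2)[0],key=cv2.contourArea);q=cv2.minAreaRect(c);print(q,[onz(d,*p,.026).round(4).tolist() for p in [q[0],*cv2.boxPoints(q)]])
x=np.vstack([cv2.resize(d["img"][60:205,135:250],None,fx=4.1,fy=4.1,interpolation=cv2.INTER_CUBIC)]);cv2.imwrite('pics/w1c.png',x);print(x.shape)
E
```

```text
hold FL [0.4677 0.2545 0.026 ]
hold FR [0.468  0.2187 0.026 ]
hold RL [0.4197 0.2564 0.026 ]
hold RR [0.4207 0.2185 0.026 ]
fix far-right top [0.5208 0.2115 0.012 ]
fix near-right [0.3822 0.2106 0.012 ]
fix near-left floor [0.3761 0.2737 0.012 ]
fix far-left base [0.5185 0.305  0.005 ]
bar far-left [0.4977 0.3003 0.022 ]
bar near-left [0.385  0.2993 0.022 ]
bar near-right [0.3867 0.271  0.022 ]
bar far-right [0.4992 0.2744 0.022 ]
stop rear face top R [0.5097 0.2144 0.024 ]
stop rear L [0.5093 0.2613 0.024 ]
nose tip R [0.4849 0.2339 0.028 ]
armL [0.4844 0.2667 0.035 ]
((207.5611114501953, 142.78280639648438), (38.147254943847656, 13.603633880615234), 87.27368927001953) [[0.4439, 0.2384, 0.026], [0.4638, 0.2462, 0.026], [0.4646, 0.2315, 0.026], [0.4232, 0.2303, 0.026], [0.4224, 0.2455, 0.026]]
(594, 471, 3)
```

View pics/w1c.png

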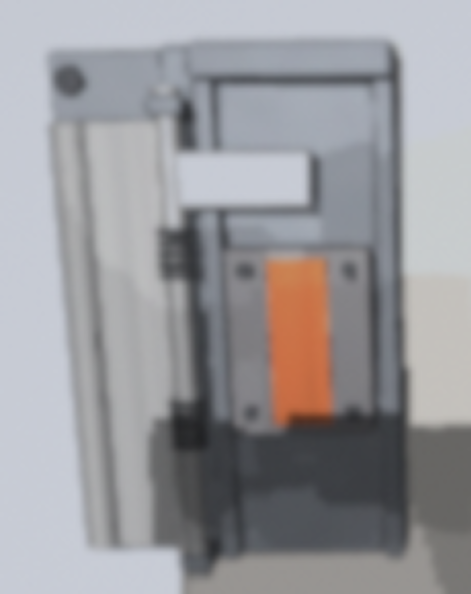

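Request:
drive_tool(
  gripper=[0, 0, 0, 0, 0],
  slide=[
    [-0.0125, 0.092, 0],
    [-0.0125, 0.092, 0],
    [0, 0, -0.1],
    [0, 0, -0.1],
    [0, 0, -0.1],
  ],
  twist=[
    [0, 0, 0],
    [0, 0, 0],
    [0, 0, 0],
    [0, 0, 0],
    [0, 0, 0],
  ],
)

```text
time_s: 2.7
tool_pos: [0.399, 0.2687, 0.0636]
eef_rot: [-3.14, -0.009, -0.007]
contact_force: [0.8, 0.2, -1.1]
gripper_width: 0.498
```

Request:
drive_tool(
  gripper=[0, 0, 0, 0, 0],
  slide=[
    [0, 0, -0.02],
    [0, 0, 0],
    [0, 0, 0],
    [0, 0, 0],
    [0, 0, 0],
  ],
  twist=[
    [0, 0, 0],
    [0, 0, 0],
    [0, 0, 0],
    [0, 0, 0],
    [0, 0, 0],
  ],
)

```text
time_s: 3.2
tool_pos: [0.3982, 0.2693, 0.0566]
eef_rot: [-3.14, -0.012, -0.005]
contact_force: [-0.0, 0.7, -0.0]
gripper_width: 0.496
```

```bash
python3 - <<'E'
from h import *
o=monitor.get_obs();print(o["tool_pos"],o["eef_rot"],o["contact_force"])
w=grab("wrist");e=grab("side");s=grab("scene")
f=lambda x,W,H:cv2.resize(x,(W,H),interpolation=cv2.INTER_CUBIC)
im=np.hstack([np.vstack([f(e["img"][150:240,170:290],400,300),f(s["img"][190:280,200:320],400,300)]),f(w["img"][:,60:316],400,600)])
cv2.imwrite('pics/m2.png',im)
t=o["tool_pos"]
for y in(-.029,.029): print([proj(c,t+[0,y,0]).round(1) for c in(e,s,w)])
E
```

```text
[0.39818091 0.26929636 0.05664295] [-3.13996517 -0.01177341 -0.00540261] [-0.01667999  0.69496847 -0.00281914]
[array([201.9, 179.8]), array([263.4, 231.4]), array([295.7, 230.9])]
[array([196.4, 166.9]), array([239.8, 240.8]), array([199.4, 230.2])]
```

View pics/m2.png

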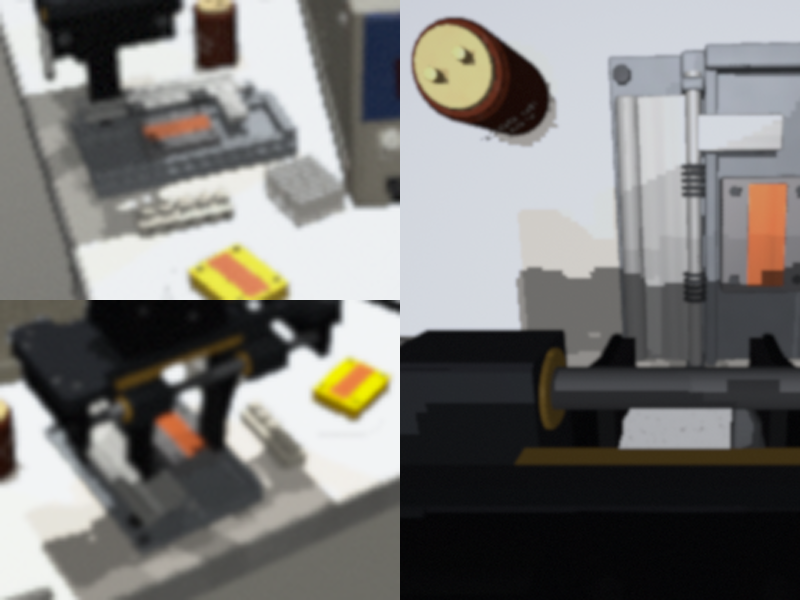

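Fingertips sit where predicted, at wrist u≈198 over the bar line and u≈297 over the channel. A quick remeasure from this closer view follows.

```bash
python3 - <<'E'
from h import *
d=load("wrist")
g=lambda u,v,z:onz(d,(u-400)/1.5625+60,v*.64,z).round(4)
print("bar L/R edge near",g(622,355,.023),g(642,355,.024),"far",g(617,98,.023),g(637,98,.024))
print("holder rear L",g(722,286,.026),"front L",g(722,180,.026))
print("hinge rod", g(694,300,.03))
h=cv2.cvtColor(d["img"],cv2.COLOR_BGR2HSV); m=cv2.inRange(h,(2,120,90),(16,255,255)); m[:,:255]=0;m[:,340:]=0;m[:100]=0;m[200:]=0
c=max(cv2.findContours(m,0,2)[0],key=cv2.contourArea);q=cv2.minAreaRect(c);print(q,[onz(d,*p,.026).round(4).tolist() for p in [q[0],*cv2.boxPoints(q)]])
E
```

```text
bar L/R edge near [0.3868 0.3022 0.023 ] [0.3873 0.2928 0.024 ] far [0.4977 0.3009 0.023 ] [0.4975 0.2926 0.024 ]
holder rear L [0.4207 0.2567 0.026 ] front L [0.4658 0.2578 0.026 ]
hinge rod [0.4153 0.269  0.03  ]
((294.5, 150.0), (64.0, 23.0), 90.0) [[0.4435, 0.2383, 0.026], [0.4641, 0.2467, 0.026], [0.4642, 0.2318, 0.026], [0.4216, 0.2294, 0.026], [0.4215, 0.2451, 0.026]]
```

Request:
drive_tool(
  gripper=[0, 0, 0, 0, 0],
  slide=[
    [0, -0.0025, -0.03],
    [0, 0, -0.035],
    [0, 0, 0],
    [0, 0, 0],
    [0, 0, 0],
  ],
  twist=[
    [0, 0, 0],
    [0, 0, 0],
    [0, 0, 0],
    [0, 0, 0],
    [0, 0, 0],
  ],
)

```text
time_s: 3.85
tool_pos: [0.3966, 0.2677, 0.0287]
eef_rot: [3.142, 0.012, -0.0]
contact_force: [-0.2, -0.5, 0.0]
gripper_width: 0.501
```

Request:
drive_tool(
  gripper=[0, 0, 0, 0, 0],
  slide=[
    [0, 0, -0.004],
    [0, 0, -0.004],
    [0, 0, -0.004],
    [0, 0, 0],
    [0, 0, 0],
  ],
  twist=[
    [0, 0, 0],
    [0, 0, 0],
    [0, 0, 0],
    [0, 0, 0],
    [0, 0, 0],
  ],
)

```text
time_s: 4.35
tool_pos: [0.397, 0.2678, 0.024]
eef_rot: [-3.141, -0.012, -0.001]
contact_force: [0.9, -1.5, 2.9]
gripper_width: 0.498
```

Contact with the bar, about 2.9 N up. Pressing on toward z ≈ 0.0185.

Request:
drive_tool(
  gripper=[0, 0, 0, 0, 0],
  slide=[
    [0, 0, -0.005],
    [0, 0, -0.004],
    [0, 0, -0.003],
    [0, 0, 0],
    [0, 0, 0],
  ],
  twist=[
    [0, 0, 0],
    [0, 0, 0],
    [0, 0, 0],
    [0, 0, 0],
    [0, 0, 0],
  ],
)

```text
time_s: 4.85
tool_pos: [0.3971, 0.2671, 0.0192]
eef_rot: [3.141, 0.013, 0.001]
contact_force: [0.6, -5.1, 6.4]
gripper_width: 0.494
```

```bash
python3 - <<'E'
from h import *
o=monitor.get_obs()
for i in range(3):
    w=grab("wrist"); o=monitor.get_obs();print(o["tool_pos"].round(4) if hasattr(o["tool_pos"],'round') else o["tool_pos"],np.round(o["contact_force"],2))
e=grab("side");s=grab("scene")
f=lambda x,W,H:cv2.resize(x,(W,H),interpolation=cv2.INTER_CUBIC)
cv2.imwrite('pics/m3.png',np.hstack([np.vstack([f(e["img"][160:235,180:280],400,300),f(s["img"][195:270,205:305],400,300)]),f(w["img"][0:256,140:311],400,600)]))
E
```

```text
[0.397  0.2671 0.0192] [ 0.19 -4.59  7.12]
[0.397  0.2671 0.0193] [ 0.55 -5.18  8.95]
[0.397  0.2671 0.0193] [ 0.3  -4.65  6.71]
```

View pics/m3.png

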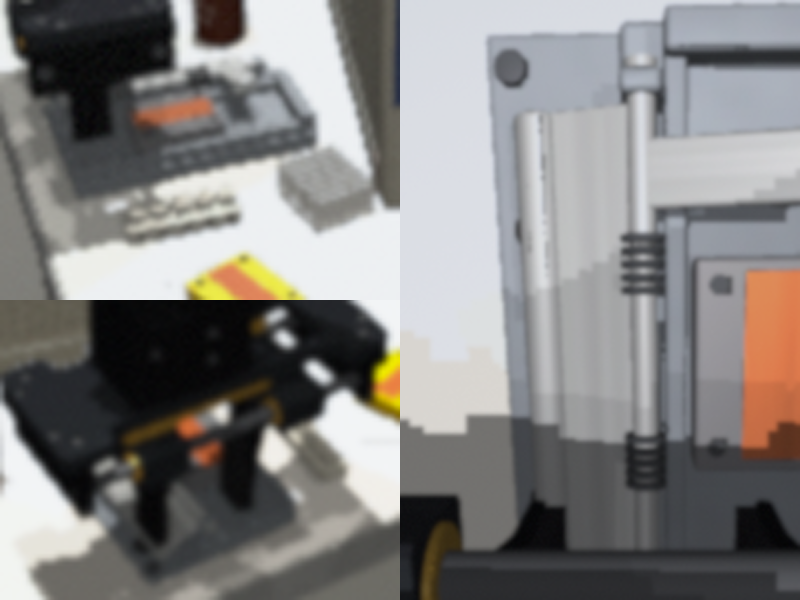

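Bar pressed to z = 19.2 mm (clip about 0.29, force consistent with the spring) and the nose arm is visibly raised. The finger stands behind the holder in the channel. Sliding on now.

Request:
drive_tool(
  gripper=[0, 0, 0, 0, 0],
  slide=[
    [0.008, 0, -0.001],
    [0.008, 0, 0],
    [0.008, 0, 0],
    [0.008, 0, 0],
    [0.008, 0, 0],
  ],
  twist=[
    [0, 0, 0],
    [0, 0, 0],
    [0, 0, 0],
    [0, 0, 0],
    [0, 0, 0],
  ],
)

```text
time_s: 5.6
tool_pos: [0.4103, 0.2676, 0.0179]
eef_rot: [3.141, 0.012, -0.008]
contact_force: [-7.3, -0.3, 8.3]
gripper_width: 0.502
```

Request:
drive_tool(
  gripper=[0, 0, 0, 0, 0],
  slide=[
    [0.008, 0, 0],
    [0.008, 0, 0],
    [0.008, 0, 0],
    [0, 0, 0],
    [0, 0, 0],
  ],
  twist=[
    [0, 0, 0],
    [0, 0, 0],
    [0, 0, 0],
    [0, 0, 0],
    [0, 0, 0],
  ],
)

```text
time_s: 6.1
tool_pos: [0.4204, 0.2677, 0.018]
eef_rot: [3.141, 0.012, -0.006]
contact_force: [-5.5, -0.6, 5.7]
gripper_width: 0.494
```

```bash
cat > m.py <<'E'
from h import *
import sys
w=grab("wrist");o=monitor.get_obs();print(np.round(o["tool_pos"],4),np.round(o["contact_force"],1),np.round(o["wrist_torque"],2))
h=cv2.cvtColor(w["img"],cv2.COLOR_BGR2HSV); m=cv2.inRange(h,(2,120,70),(16,255,255));m[230:]=0
for c in cv2.findContours(m,0,2)[0]:
    if cv2.contourArea(c)>150: q=cv2.minAreaRect(c);print([np.round(onz(w,*p,.026),4)[:2].tolist() for p in [q[0],*cv2.boxPoints(q)]])
E
python3 m.py
```

```text
[0.4204 0.2677 0.018 ] [-5.1 -0.9  7.4] [0.13 0.83 0.12]
[[0.4573, 0.2379], [0.4352, 0.2461], [0.4786, 0.2455], [0.4779, 0.2303], [0.4343, 0.2298]]
[[0.5057, 0.3632], [0.5222, 0.3768], [0.5252, 0.3481], [0.4882, 0.3488], [0.4849, 0.3793]]
```

Request:
drive_tool(
  gripper=[0, 0, 0, 0, 0],
  slide=[
    [0.008, 0, 0],
    [0.008, 0, 0],
    [0.008, 0, 0],
    [0.008, 0, 0],
    [0.008, 0, 0],
  ],
  twist=[
    [0, 0, 0],
    [0, 0, 0],
    [0, 0, 0],
    [0, 0, 0],
    [0, 0, 0],
  ],
)

```text
time_s: 6.65
tool_pos: [0.4356, 0.2676, 0.0179]
eef_rot: [3.141, 0.013, -0.008]
contact_force: [-7.2, -0.4, 9.2]
gripper_width: 0.498
```

Request:
drive_tool(
  gripper=[0, 0, 0, 0, 0],
  slide=[
    [0.006, 0, 0],
    [0.004, 0, 0],
    [0, 0, 0],
    [0, 0, 0],
    [0, 0, 0],
  ],
  twist=[
    [0, 0, 0],
    [0, 0, 0],
    [0, 0, 0],
    [0, 0, 0],
    [0, 0, 0],
  ],
)

```text
time_s: 7.15
tool_pos: [0.44, 0.2677, 0.018]
eef_rot: [3.141, 0.013, -0.007]
contact_force: [-5.6, -0.4, 6.6]
gripper_width: 0.501
```

```bash
python3 m.py; python3 - <<'E'
from h import *
w=load("wrist");cv2.imwrite('pics/w4.png',cv2.resize(w["img"][60:252,150:406],(800,600),interpolation=cv2.INTER_CUBIC))
E
```

```text
[0.44   0.2677 0.0179] [-6.  -0.1  6.6] [0.17 1.04 0.12]
[[0.4769, 0.238], [0.4548, 0.2459], [0.4981, 0.2457], [0.4975, 0.2305], [0.454, 0.2297]]
[[0.5029, 0.3633], [0.5167, 0.3799], [0.5244, 0.3525], [0.4885, 0.3459], [0.4798, 0.3749]]
```

View pics/w4.png

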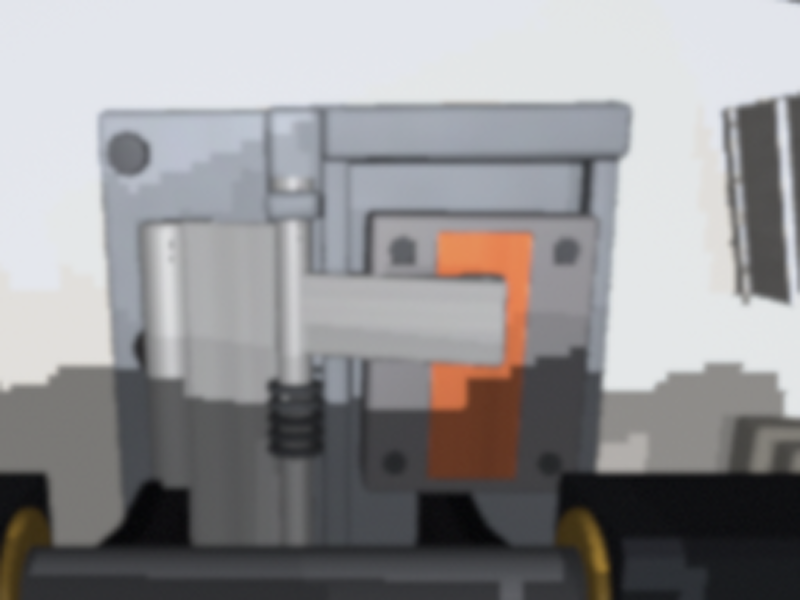

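The holder is under the raised nose without touching it. Its front edge (v≈213) is about 9 mm short of the stop face (v≈160). Continuing more slowly.

Request:
drive_tool(
  gripper=[0, 0, 0, 0, 0],
  slide=[
    [0.006, 0, 0],
    [0.006, 0, 0],
    [0.004, 0, 0],
    [0.003, 0, 0],
    [0.002, 0, 0],
  ],
  twist=[
    [0, 0, 0],
    [0, 0, 0],
    [0, 0, 0],
    [0, 0, 0],
    [0, 0, 0],
  ],
)

```text
time_s: 7.7
tool_pos: [0.4478, 0.2676, 0.0179]
eef_rot: [3.141, 0.013, -0.009]
contact_force: [-7.6, -0.5, 9.6]
gripper_width: 0.499
```

Request:
drive_tool(
  gripper=[0, 0, 0, 0, 0],
  slide=[
    [0.002, 0, 0],
    [0.0, 0, 0],
    [0, 0, 0],
    [0, 0, 0],
    [0, 0, 0],
  ],
  twist=[
    [0, 0, 0],
    [0, 0, 0],
    [0, 0, 0],
    [0, 0, 0],
    [0, 0, 0],
  ],
)

```text
time_s: 8.2
tool_pos: [0.4486, 0.2676, 0.0179]
eef_rot: [3.141, 0.013, -0.009]
contact_force: [-7.8, 0.1, 9.7]
gripper_width: 0.494
```

```bash
python3 m.py
```

```text
[0.4486 0.2676 0.0179] [-6.3 -0.9  7.8] [0.12 1.39 0.18]
[[0.4855, 0.238], [0.4634, 0.246], [0.5067, 0.2459], [0.5061, 0.2306], [0.4627, 0.2296]]
[[0.5021, 0.3628], [0.5141, 0.3805], [0.5241, 0.3549], [0.4895, 0.3444], [0.4783, 0.3713]]
```

Request:
drive_tool(
  gripper=[0, 0, 0, 0, 0],
  slide=[
    [0.002, 0, 0],
    [0, 0, 0],
    [0, 0, 0],
    [0, 0, 0],
    [0, 0, 0],
  ],
  twist=[
    [0, 0, 0],
    [0, 0, 0],
    [0, 0, 0],
    [0, 0, 0],
    [0, 0, 0],
  ],
)

```text
time_s: 8.75
tool_pos: [0.4487, 0.2676, 0.0178]
eef_rot: [3.141, 0.013, -0.011]
contact_force: [-10.1, -0.1, 12.6]
gripper_width: 0.497
```

Request:
drive_tool(
  gripper=[0, 0, 0, 0, 0],
  slide=[
    [0.002, 0, 0],
    [0, 0, 0],
    [0, 0, 0],
    [0, 0, 0],
    [0, 0, 0],
  ],
  twist=[
    [0, 0, 0],
    [0, 0, 0],
    [0, 0, 0],
    [0, 0, 0],
    [0, 0, 0],
  ],
)

```text
time_s: 9.25
tool_pos: [0.4487, 0.2676, 0.0178]
eef_rot: [3.14, 0.013, -0.014]
contact_force: [-12.3, -0.5, 13.9]
gripper_width: 0.499
```

```bash
python3 m.py; python3 - <<'E'
from h import *
w=load("wrist");cv2.imwrite('pics/w5.png',cv2.resize(w["img"][60:252,150:406],(800,600),interpolation=cv2.INTER_CUBIC))
E
```

```text
[0.4487 0.2676 0.0178] [-12.8  -0.1  14.8] [0.11 2.26 0.09]
[[0.4856, 0.238], [0.4636, 0.246], [0.5068, 0.2459], [0.5062, 0.2306], [0.4629, 0.2296]]
[[0.5019, 0.3629], [0.5145, 0.3801], [0.5238, 0.3542], [0.4887, 0.345], [0.4783, 0.3724]]
```

View pics/w5.png

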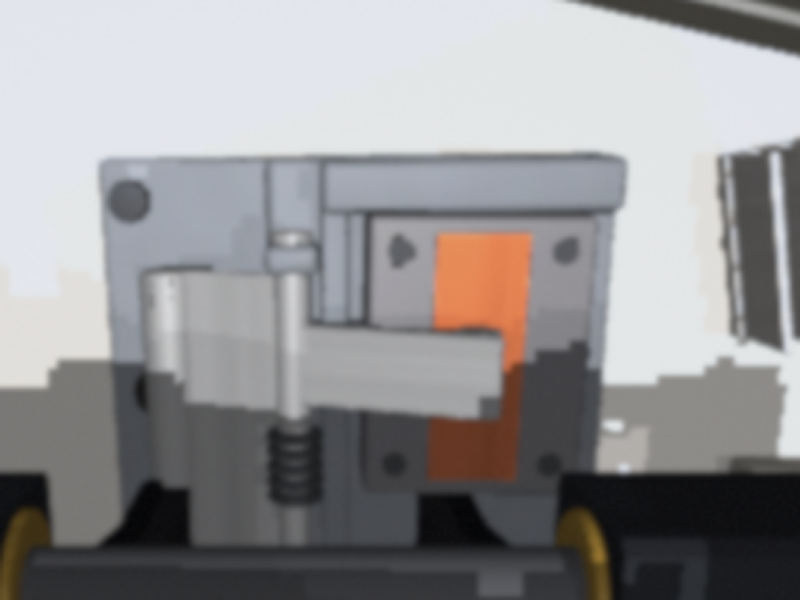

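The holder's front is seated against the stop: the tool stopped moving and the push force rose from about 6 to 12.5 N. Backing off 3 mm while still pressing, then releasing slowly.

Request:
drive_tool(
  gripper=[0, 0, 0, 0, 0],
  slide=[
    [-0.004, 0, 0],
    [-0.004, 0, 0],
    [-0.004, 0, 0],
    [0, 0, 0],
    [0, 0, 0],
  ],
  twist=[
    [0, 0, 0],
    [0, 0, 0],
    [0, 0, 0],
    [0, 0, 0],
    [0, 0, 0],
  ],
)

```text
time_s: 9.8
tool_pos: [0.4484, 0.268, 0.019]
eef_rot: [-3.141, -0.012, -0.001]
contact_force: [-0.9, -0.9, 6.0]
gripper_width: 0.504
```

Request:
drive_tool(
  gripper=[0, 0, 0, 0, 0],
  slide=[
    [0, 0, 0.004],
    [0, 0, 0.004],
    [0, 0, 0.004],
    [0, 0, 0.004],
    [0, 0, 0.004],
  ],
  twist=[
    [0, 0, 0],
    [0, 0, 0],
    [0, 0, 0],
    [0, 0, 0],
    [0, 0, 0],
  ],
)

```text
time_s: 10.3
tool_pos: [0.4475, 0.2672, 0.026]
eef_rot: [3.141, 0.012, -0.002]
contact_force: [0.4, -1.0, 0.1]
gripper_width: 0.498
```

Request:
drive_tool(
  gripper=[0, 0, 0, 0, 0],
  slide=[
    [0, 0, 0.02],
    [0, 0, 0.06],
    [0, 0, 0.1],
    [0, 0, 0.1],
    [0, 0, 0],
  ],
  twist=[
    [0, 0, 0],
    [0, 0, 0],
    [0, 0, 0],
    [0, 0, 0],
    [0, 0, 0],
  ],
)

```text
time_s: 10.8
tool_pos: [0.4522, 0.2693, 0.1456]
eef_rot: [-3.137, -0.012, -0.017]
contact_force: [0.8, 1.1, 0.2]
gripper_width: 0.499
```

```bash
python3 m.py; python3 - <<'E'
from h import *
w=load("wrist");cv2.imwrite('pics/w6.png',cv2.resize(w["img"][40:270,130:437],(800,600),interpolation=cv2.INTER_CUBIC))
E
```

```text
[0.4507 0.2687 0.1426] [-0.2 -0.4 -0.9] [-0.01  0.02  0.  ]
[[0.444, 0.101], [0.4428, 0.1229], [0.4574, 0.0852], [0.4453, 0.0791], [0.4303, 0.1171]]
[[0.4849, 0.2385], [0.5051, 0.2464], [0.5052, 0.232], [0.464, 0.2303], [0.4639, 0.2452]]
```

View pics/w6.png

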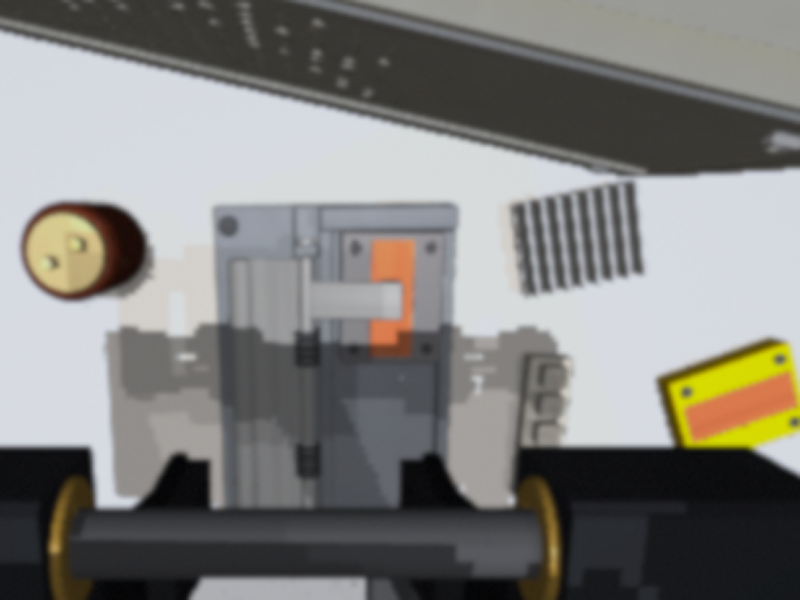

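The nose now rests on the copper strip (370–415, 300), the holder's front is against the stop (v≈232), nothing standing round the fixture has moved, and the gripper is well clear.

```bash
python3 -c "
from h import *
print(job_done())"
```

```text
the job is handed in; nothing more can be done
None
```

I loaded the holder and handed the job in at about 11 s of the 43 s allowed; the hand-in reported no verdict.

- **Pressing:** one fingertip pressed the bar from about 19 mm down to 18 mm above the bench. I worked the clip angle out from that as roughly 0.29 to 0.35, above the 0.22 the nose needs to clear.
- **Pushing:** the other fingertip pushed the holder about 41 mm along the channel, under the raised nose. At the end stop the tool stopped moving and the force along the push rose from about 6 to 12.5 N.
- **Releasing:** I then took the push off. The tool came back less than 1 mm before the lift, not the 3 mm I aimed for, though the sideways force had dropped to about 1 N. The clip then came down on the holder and the gripper rose clear.

**Last checks:**
- The holder's centre read x = 0.4849, against 0.4856 while it was pushed home. That is within the camera's 2 mm.
- In the last picture the nose lies on the copper strip and the holder's front is at the stop.
- The capacitor, heat sink, terminal strip and nearest yellow look-alike look undisturbed. The tape and the other look-alike were not in that last view, but the arm passed no lower than about 0.22 m near them.
- I did not measure the clip's final angle directly. The bar was already free of the fingertip when it reached 26 mm, where a clip with nothing under its nose would still press with about 2 N. That fits the clip resting on the holder.

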